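# Gauge the slide clamp with a taper feeler blade

## Task

Slide the cover of the wooden gauge box open all the way and take out the feeler blade by its upright grip. Lower the blade straight down between the two steel plates of the slide clamp, lined up with the gap, until it drags snugly against both plates, without forcing the sprung plate wide open. Finish holding the blade at that depth in the gripper: do not let go of it, leave the cover open, and leave the other things on the bench alone.

Things in the scene. Friction and masses are not known exactly. Their poses are not given: they have to be found in the camera images.
- box: Dark wooden gauge box, fixed, 124 (x) x 104 (y) x 114 mm high, open at the top under a sliding cover. Origin: centre of its underside; z up. Inside (112 x 92 mm clear, floor at 4 mm) a light wooden slotted rest, 34 (x) x 44 (y) mm, stands 10 mm towards +x of the box centre, its top 61 mm above the bench; the feeler stands in its slot.
- cover (a joint): Travel in m of the box's flat cover (5 mm plywood, 122 x 90 mm, top face 110 mm above the bench). 0 = shut; it opens towards the box's -x by up to 0.100, friction about 2 N, and stays where it is left. Starts 0 to 0.015. The whole box top is only free for picking when it is open by over 0.080.
- cover_tab (a point): Centre of the top of the cover's finger tab, 132 mm above the bench; the tab is a wooden bar 12 mm (box x) x 40 mm (box y) x 22 mm high on the middle of the cover. Axes as the box.
- feeler: Loose feeler, 70 g: black upright grip 14 (x) x 26 (y) x 40 mm high above a steel blade. Origin: centre of the grip's underside, where the blade starts; z up the grip, x across the blade's thickness, y along its width. It starts upright in the rest, origin 61 mm above the bench, axes parallel to the box's; lift straight up 55 mm to leave the slot and 55 mm more to clear the box.
- blade_tip (a point): Middle of the blade's lower end, 55 mm below the feeler's origin; axes as the feeler. The blade is 20 mm wide and a symmetric wedge: 2 mm thick here, growing 0.1 mm per mm of length to 7.5 mm at the grip.
- jaw_edge (a point): Middle of the inner top edge of the sprung plate, facing gap_edge across the gap, 80 mm above the bench; moves with the plate. Both plates are steel, 8 mm thick, 50 mm wide; the sprung one is on the clamp's +x side.
- clamp: Slide clamp, fixed to the bench: grey base 170 (x) x 110 (y) mm with two rails along its x, carrying a head with two upright steel plates that face each other across x. Origin: centre of the underside; z up.
- gap_edge (a point): Middle of the inner top edge of the fixed plate, on the clamp's head, 80 mm above the bench; axes as the clamp. The gap lies from here towards +x, as wide as 3 mm plus setting; it runs 25 mm either way along y and is 43 mm deep. Lead-in lips rise above the edge to 87 mm and widen the mouth by about 6 mm on each side.
- head (a joint): Float in m of the clamp's head, which carries both plates, along the clamp's x: 0 = centred, up to 0.007 each way against a weak spring (0.2 N per mm), so the gap follows the blade.
- setting (a joint): Gap setting in m, 0 to 0.002, stiff, stays as found: gap between the plates at rest = 0.003 + this value. So the blade starts to drag with its tip about 10 mm (setting 0) to 30 mm (setting 0.002) below gap_edge.
- jaw (a joint): How far in m the sprung plate is pushed back (to clamp +x); 0 = at rest, stop at 0.006. Its spring takes 5 N to leave rest, then 3 N per mm. Pushing the blade down takes about 5 to 8 N as the plate begins to move, about 10 to 14 N when it is 1.5 mm back (friction varies); each 10 mm of extra depth pushes it back 1 mm.
- frame: Bystander: loose aluminium slide frame with glass strips, 110 x 75 x 5 mm, lying flat. Origin: centre of the underside.
- oil_bottle: Bystander: loose amber glass bottle, 32 mm across, 65 mm high. Origin: centre of the underside.
- dish: Bystander: loose white shallow dish, 84 mm across, 16 mm high. Origin: centre of the underside.
Not all that is in view belongs to the job. Of the things shaped like the clamp, the grey one is meant.

How it is judged (in metres and radians):
On the way, in this order (a step that is already met when the one before it is completed fails the run):
1. the cover is slid open (over 80 mm) (value of joint cover above 0.08 m), for 0.2 s.
2. the feeler is lifted clear of the box in the gripper (height (world z) of blade_tip above 0.115 m and contact force between the fingers and feeler above 2 N), for 0.1 s.
3. the blade's tip is down between the plates (z of blade_tip in the frame of gap_edge below -0.005 m and x of blade_tip in the frame of gap_edge between -0.003 and 0.01 m and y of blade_tip in the frame of gap_edge between -0.015 and 0.015 m), for 0.1 s.
At the end, for the whole second after the job is handed in: Blade upright and in line with the gap (0.12, 0.15 rad; 15 mm from its middle), tip over 5 mm below the plates' top edge, each plate pressing it with over 2.5 N, sprung plate back less than 1.8 mm; blade at rest, gripped with over 3 N; cover open over 75 mm (all of step 3 and contact force between feeler and head_c0 above 2.5 N and contact force between feeler and jaw_c0 above 2.5 N and value of joint jaw below 0.0018 m and angle between the y axis of feeler and the y axis of clamp, either way round below 0.15 rad and angle between feeler's own z axis and vertical below 0.12 rad and contact force between the fingers and feeler above 3 N and linear speed of feeler below 0.01 m/s and value of joint cover above 0.075 m); the arm keeps its last pose, push and grip.
It fails at once if the sprung plate is forced wide open (over 3 mm) (value of joint jaw above 0.003 m).
It fails at once if the slide frame is disturbed (moved over 20 mm) (distance of frame from where it was at the start of the episode above 0.02 m).
It fails at once if the bottle is disturbed (moved over 20 mm) (distance of oil_bottle from where it was at the start of the episode above 0.02 m).
It fails at once if the dish is disturbed (moved over 20 mm) (distance of dish from where it was at the start of the episode above 0.02 m).
It also fails if it takes over 54 s, if anything falls off the work surface, if the arm or the gripper's body presses on something with over 40 N, if the wrist force passes 120 N, or if a joint passes its speed limit or range.

## Robot

A 6-joint arm with a two-finger parallel gripper is mounted at the origin on the work surface. World frame = base frame: x ahead of the robot, y to its left, z up, the work surface at z = 0. Lengths are in m, angles in degrees, forces in N, time in s.
With the tool pointing down it reaches from about 0.375 to 0.9 m from the base axis. Payload 3.1 kg.
Tool frame: the origin (TCP) lies at the very end of the fingers, on their centre line; the grasp point (between the pads) lies 19 mm behind it; z points along the fingers, y is the direction in which the jaws open and shut (so a half turn about z gives the same grasp; the last joint's range is limited). The gripper opens to 87 mm and grips with 3 to 60 N. Pads are 19 mm wide; open, the fingers measure 117 mm over their backs; the gripper's body (75 mm by 190 mm) begins 51 mm behind the grasp point.
Start: joints at [65.861, 30.224, 82.088, -0, 67.689, -10.227], TCP at [0.15, 0.607, 0.223] pointing down, gripper open.
Joint ranges: [-176.69, 176.69], [-43.24, 126.21], [12.49, 139.97], [-82, 262], [0, 151.66], [-163.58, 163.58]. Speed limits (degrees/s): [159.86, 159.86, 180, 180, 180, 180].

## Interface

Orientations are given as a 3x3 rotation matrix whose columns are the frame's x, y, z axes.
In Python, from rig import read_state, capture, hand_in gives the robot as it stands. The module is installed in compiled form; this text tells all that it offers.
- The arm moves only by the tool send_rows, never from a script. Its argument "moves" is one flat list of numbers, 7 for each row, row after row: the turn, a rotation vector about the world's x, y, z in degrees, then the shift along the world's x, y, z in cm, then the gripper's target within -1 to 1 (fully open at 1, half-way at 0, shut at -1). In form: [rx, ry, rz, tx, ty, tz, hand, rx, ry, rz, tx, ty, tz, hand, ...]. A call has 1 to 20 rows; each row shifts and turns the commanded pose from where the row before left it; what a row does not reach is not made up. A row lasts 1/10 s, in which the tool goes at most 50 mm and 8.59 degrees, less where a joint would pass 70% of its speed; a pose out of reach is approached as far as the arm can. A call with a gripper value outside its range is refused whole. The fingers move at their own pace and stop on an object; the grip force is fixed at half the most. Time passes only in rows, so rows that do not move let the fingers close. It gives the time, the measured TCP pose, the force and the opening at its end, in the units of the state.
- read_state(): the state, without advancing time (a new reading comes with each control period).
- capture(name): name is "side" or "top"; returns a dict with "pixels" (420x560x3 uint8, red, green, blue), "vertical_fov" (degrees; the focal length in pixels is half the picture's height over the tangent of half this angle, whatever the lens; pixels are square), "cx", "cy" (the principal point, pixels), "dist" ([k1, k2, p1, p2, k3] as OpenCV has them; the pictures are not rectified), "rvec" (rotation vector, rad) and "tvec" (3), from world to camera coordinates, as OpenCV has them. Camera axes: x right, y down, z forward; pixel columns grow to the right and rows downward; lengths in m; the calibration is good to about 2 mm. A picture is of the moment at which its call begins. There is no depth.
- hand_in(): hands the job in, once; it reports no verdict.
The state is a dict: "time_s": time; "joint_positions": joint angles; "qvel": joint speeds; "tau": joint torques, N m; "position": TCP position; "tcp_rot": TCP orientation; "force": force on the tool from outside, world axes, zero at the start; "moment": the same for the moment, N m; "opening": opening from 0.0 (shut) to 1.0 (fully open).
Only numpy, scipy, OpenCV 4.12 (cv2) and the standard library are available. Lean on these libraries where they do the work, as an engineer would, in place of code of your own. Each camera call takes 0.05 s, during which the arm holds its last target.

## Working session

There is one attempt and no reset: what is moved stays moved. The work goes in short steps, Python scripts to look and compute and a tool call to move; the robot and the scene stay as the last step left them, time stands still between calls to the robot, and variables do not carry over. Pictures are saved under pics/ and viewed, and the job is handed in when it is done.

Besides the shell and the picture viewer there is one more tool, called after "Request:" in YAML: its name, and indented under it one key for each argument. send_rows: Moves the arm, as the interface text tells. Its arguments: {"type":"object","properties":{"moves":{"type":"array","items":{"type":"number"}}},"required":["moves"]}

```bash
mkdir -p pics && cat > h.py <<'E'
import numpy as np, cv2
from rig import read_state, capture, hand_in
def K(c):
    f=210/np.tan(np.radians(c["vertical_fov"])/2)
    return np.array([[f,0,c["cx"]],[0,f,c["cy"]],[0,0,1.]])
def save(c,name): cv2.imwrite("pics/"+name,c["pixels"][:,:,::-1])
def crop(c,u0,v0,u1,v1,s,name):
    im=np.ascontiguousarray(c["pixels"][v0:v1,u0:u1,::-1]); cv2.imwrite("pics/"+name,cv2.resize(im,None,fx=s,fy=s,interpolation=cv2.INTER_CUBIC))
def ray(c,uv):
    d=np.array(c["dist"],float); p=cv2.undistortPoints(np.array([[uv]],float),K(c),d)[0,0]
    R=cv2.Rodrigues(np.array(c["rvec"],float))[0]; t=np.array(c["tvec"],float).ravel()
    return -R.T@t, R.T@np.array([p[0],p[1],1.])
def atz(c,uv,z):
    o,d=ray(c,uv); return o+d*(z-o[2])/d[2]
def proj(c,P):
    return cv2.projectPoints(np.array(P,float).reshape(-1,1,3),np.array(c["rvec"],float),np.array(c["tvec"],float),K(c),np.array(c["dist"],float))[0].reshape(-1,2)
def tri(c1,u1,c2,u2):
    o1,d1=ray(c1,u1);o2,d2=ray(c2,u2)
    A=np.array([d1,-d2]).T; s=np.linalg.lstsq(A,o2-o1,rcond=None)[0]
    a=o1+d1*s[0];b=o2+d2*s[1]; return (a+b)/2,np.linalg.norm(a-b)
E
python3 - <<'E'
from h import *
import pickle
s=capture("side");t=capture("top")
save(s,"s0.png");save(t,"t0.png")
pickle.dump((s,t),open("c0.pkl","wb"))
for c in(s,t): print(K(c)[0,0],c["cx"],c["cy"],c["dist"],ray(c,(280,210)))
print(read_state())
E
```

```text
412.62937891082504 277.8650101278058 211.04487220454618 [-0.09718698  0.          0.          0.          0.        ] (array([ 0.37747738, -0.35844142,  0.69590013]), array([ 0.2911    ,  0.56079568, -0.7751143 ]))
413.86525962644174 277.016277215968 205.28000877832207 [-0.053782  0.        0.        0.        0.      ] (array([0.4756203 , 0.0975549 , 1.03741842]), array([ 0.09922256, -0.03509911, -0.99453757]))
{'time_s': 0.1, 'joint_positions': array([ 6.58595006e+01,  3.02725974e+01,  8.21506658e+01,  7.86809877e-04,
        6.76890509e+01, -1.02275276e+01]), 'qvel': array([-0.05503101, -0.07655864, -0.17122278, -0.00210911,  0.01697543,
        0.01687908]), 'tau': array([-8.73440640e-04, -4.40984666e+01, -1.77150321e+01,  6.34458871e-02,
        5.33689745e-02, -3.79403457e-05]), 'position': array([0.14997105, 0.60604904, 0.22167166]), 'tcp_rot': array([[-9.70660666e-01,  2.40452095e-01, -8.13287191e-04],
       [ 2.40453200e-01,  9.70659094e-01, -1.78362000e-03],
       [ 3.60549442e-04, -1.92684728e-03, -9.99998079e-01]]), 'force': array([-0.35041139, -0.5023816 ,  0.04484872]), 'moment': array([-0.00282539,  0.02410163,  0.04569545]), 'opening': 0.9992799565328688}
```

View pics/s0.png

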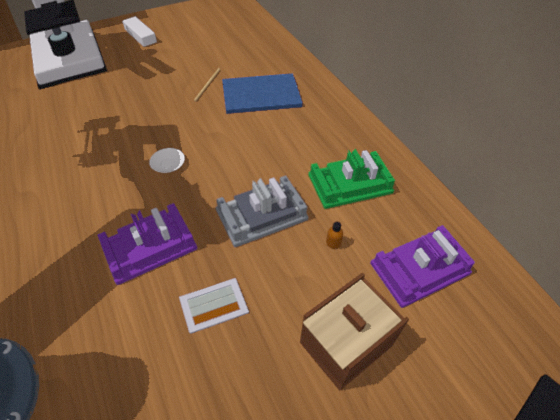

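View pics/t0.png

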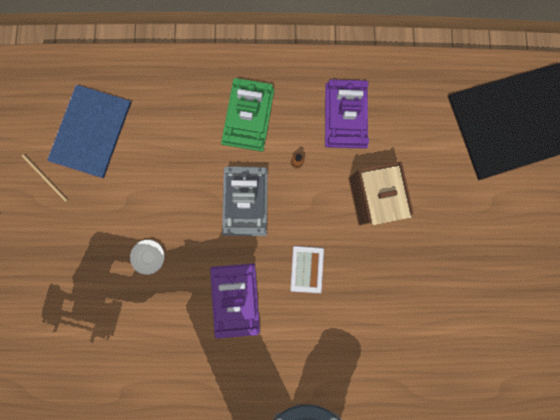

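Side: grey clamp at (262,210), purple at (147,243) and (423,265), green at (351,178), box at (352,328). Top: grey at (245,200), box at (385,195), bottle (298,157), frame (307,270), dish (147,257). Candidates for the clamp: grey (245,200), green (247,113), purple (347,113), purple (236,300); I choose grey. Close crops next.

```bash
python3 - <<'E'
from h import *
import pickle
s,t=pickle.load(open("c0.pkl","rb"))
crop(t,345,150,425,240,7,"tb.png")
crop(t,210,155,280,245,7,"tc.png")
crop(s,205,165,320,250,7,"sc.png")
crop(s,290,270,415,390,6,"sb.png")
E
```

```text
(no output)
```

View pics/tb.png

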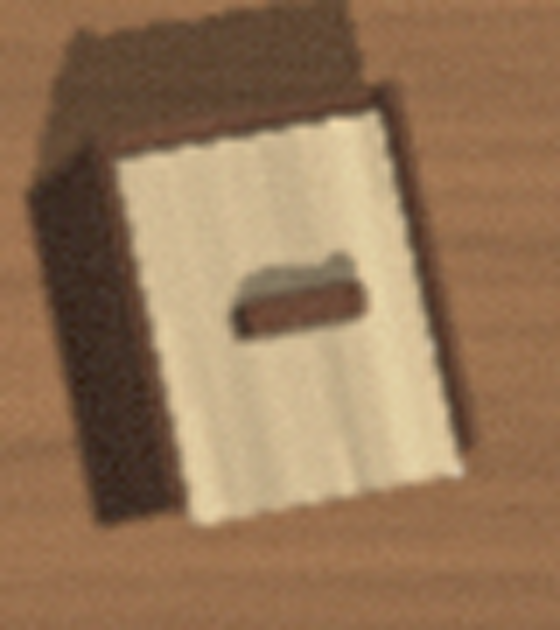

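View pics/tc.png

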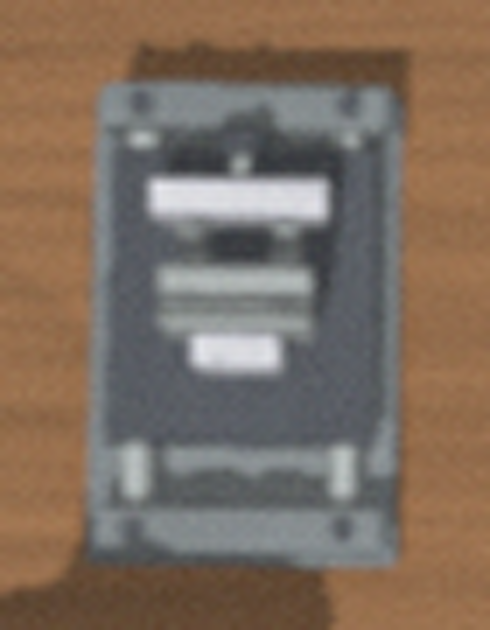

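View pics/sc.png

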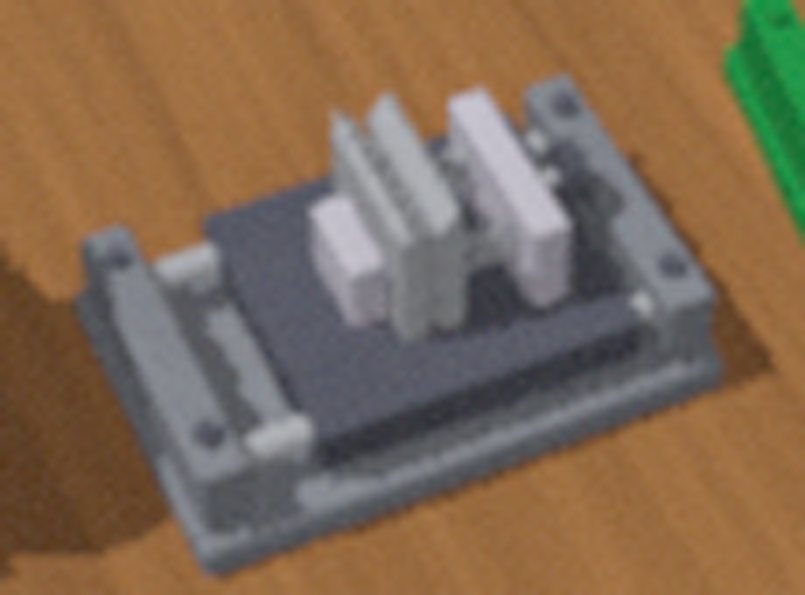

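View pics/sb.png

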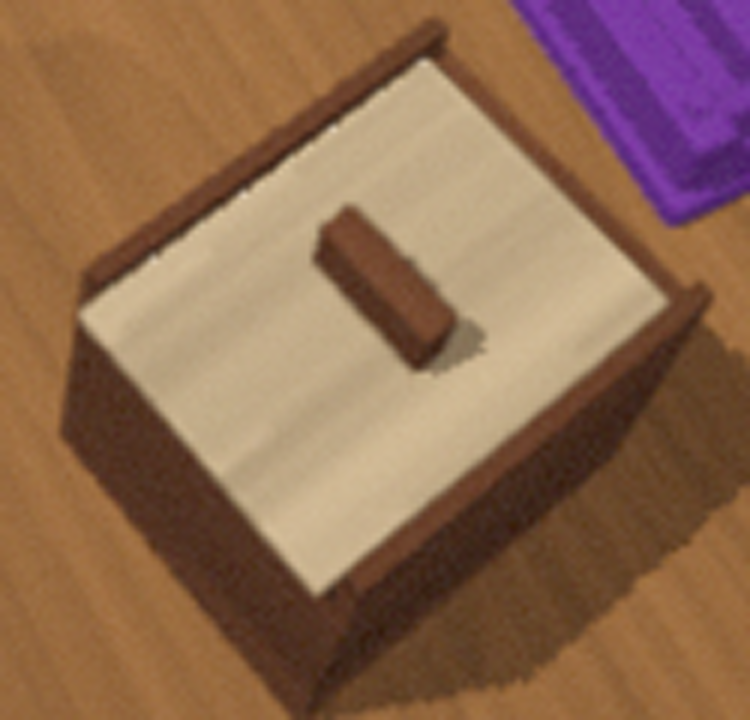

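```bash
python3 - <<'E'
from h import *
import pickle
from scipy.optimize import least_squares
s,t=pickle.load(open("c0.pkl","rb"))
def px(U,V,u0,v0,k): return (U/k-.5+.5/k+u0, V/k-.5+.5/k+v0)
T=lambda U,V:px(U,V,345,150,7); S=lambda U,V:px(U,V,290,270,6)
# cover corners z=.110
for n,p in dict(TL=(118,158),TR=(383,112),BR=(463,470),BL=(190,525)).items(): print("cov top",n,atz(t,T(*p),.110))
for n,p in dict(far=(425,58),left=(80,315),near=(318,597),right=(668,300)).items(): print("cov side",n,atz(s,S(*p),.110))
for n,p in dict(tl=(243,312),tr=(358,282),br=(367,310),bl=(248,337)).items(): print("tab top",n,atz(t,T(*p),.132))
for n,p in dict(a=(350,207),b=(457,325),c=(420,355),d=(318,240)).items(): print("tab side",n,atz(s,S(*p),.132))
print("base",atz(t,T(30,190),0),atz(t,T(100,524),0))
print("wall", atz(t,T(393,85),.114),atz(t,T(92,140),.114), atz(s,S(437,22),.114),atz(s,S(710,295),.114))
print("base side",atz(s,S(65,432),0),atz(s,S(305,718),0))
E
```

```text
cov top TL [ 0.65572599 -0.12236933  0.11      ]
cov top TR [ 0.67172656 -0.21131962  0.11      ]
cov top BR [ 0.55315578 -0.23369376  0.11      ]
cov top BL [ 0.53527542 -0.14299187  0.11      ]
cov side far [ 0.65107108 -0.12120111  0.11      ]
cov side left [ 0.53188875 -0.14532143  0.11      ]
cov side near [ 0.54864312 -0.23328637  0.11      ]
cov side right [ 0.6686554  -0.20875146  0.11      ]
tab top tl [ 0.60182762 -0.15620183  0.132     ]
tab top tr [ 0.61164444 -0.19382494  0.132     ]
tab top br [ 0.60261166 -0.19644209  0.132     ]
tab top bl [ 0.5937954  -0.15758046  0.132     ]
tab side a [ 0.60044989 -0.15773483  0.132     ]
tab side b [ 0.60720293 -0.1963089   0.132     ]
tab side c [ 0.59487138 -0.1987989   0.132     ]
tab side d [ 0.58851567 -0.16187165  0.132     ]
base [ 0.6650077  -0.11562854  0.        ] [ 0.54272897 -0.13861036  0.        ]
wall [ 0.67995988 -0.21368224  0.114     ] [ 0.66087093 -0.1129931   0.114     ] [ 0.65830045 -0.11484461  0.114     ] [ 0.67720212 -0.21357265  0.114     ]
base side [ 0.53974403 -0.13555681  0.        ] [ 0.56027468 -0.23687358  0.        ]
```

Request:
send_rows:
  moves: [0,0,-3.27,2.25,-3.92,0,-0.1,0,0,-3.27,2.25,-3.92,0,-0.1,0,0,-3.27,2.25,-3.92,0,-0.1,0,0,-3.27,2.25,-3.92,0,-0.1,0,0,-3.27,2.25,-3.92,0,-0.1,0,0,-3.27,2.25,-3.92,0,-0.1,0,0,-3.27,2.25,-3.92,0,-0.1,0,0,-3.27,2.25,-3.92,0,-0.1,0,0,-3.27,2.25,-3.92,0,-0.1,0,0,-3.27,2.25,-3.92,0,-0.1,0,0,-3.27,2.25,-3.92,0,-0.1,0,0,-3.27,2.25,-3.92,0,-0.1,0,0,-3.27,2.25,-3.92,0,-0.1,0,0,-3.27,2.25,-3.92,0,-0.1,0,0,-3.27,2.25,-3.92,0,-0.1,0,0,-3.27,2.25,-3.92,0,-0.1,0,0,-3.27,2.25,-3.92,0,-0.1,0,0,-3.27,2.25,-3.92,0,-0.1,0,0,-3.27,2.25,-3.92,0,-0.1,0,0,-3.27,2.25,-3.92,0,-0.1]

```text
time_s: 2.1
position: [0.6006, -0.179, 0.222]
tcp_rot: [[-0.183, 0.983, -0.001], [0.983, 0.183, 0.001], [0.001, -0.001, -1.0]]
force: [0.5, -0.2, -0.7]
opening: 0.453
```

```bash
python3 - <<'E'
from h import *
import pickle
s,t=pickle.load(open("c0.pkl","rb"))
def px(U,V,u0,v0,k): return (U/k-.5+.5/k+u0, V/k-.5+.5/k+v0)
T=lambda U,V:px(U,V,210,155,7); S=lambda U,V:px(U,V,205,165,7)
# base corners
for p in [(95,85),(405,85),(395,567),(85,563)]: print("base top",atz(t,T(*p),0.0))
for p in [(210,575),(718,385)]: print("base side",atz(s,S(*p),0.0))
# plates lips z .087
for p in [(157,265),(313,265),(157,328),(313,333),(157,302),(313,302)]: print("lip top",atz(t,T(*p),0.087))
for p in [(335,115),(408,245),(388,95),(460,222)]: print("lip side",atz(s,S(*p),0.087))
print("big white",[tri(t,T(*a),s,S(*b)) for a,b in [((150,180),(485,92)),((330,220),(552,235))]])
E
```

```text
base top [0.68952186 0.20542387 0.        ]
base top [0.68994699 0.09278184 0.        ]
base top [0.51477707 0.09611346 0.        ]
base top [0.51614914 0.20667845 0.        ]
base side [0.51304747 0.0987303  0.        ]
base side [0.67948618 0.09629271 0.        ]
lip top [0.61111882 0.17506617 0.087     ]
lip top [0.61124771 0.12353056 0.087     ]
lip top [0.59014231 0.17483475 0.087     ]
lip top [0.58858702 0.12341786 0.087     ]
lip top [0.59878664 0.17492948 0.087     ]
lip top [0.59890253 0.12346878 0.087     ]
lip side [0.5894424  0.17383735 0.087     ]
lip side [0.58770253 0.11991432 0.087     ]
lip side [0.6065324  0.17447204 0.087     ]
lip side [0.60436128 0.12132737 0.087     ]
big white [(array([0.64172518, 0.17968068, 0.06776832]), np.float64(0.002430833432623253)), (array([0.63014803, 0.11784595, 0.07178483]), np.float64(0.002928025034750835))]
```

Request:
send_rows:
  moves: [0,0,0.2,0,0,-3,-0.1,0,0,0,0,0.1,-3,-0.1,0,0,0,0,0,-3,-0.1,0,0,0,0,0,-1.7,-0.1,0,0,0,0,0,0,-0.1]

```text
time_s: 2.6
position: [0.5986, -0.1758, 0.1128]
tcp_rot: [[-0.189, 0.982, -0.005], [0.982, 0.189, 0.002], [0.003, -0.004, -1.0]]
force: [-0.9, 0.3, 0.5]
opening: 0.446
```

```bash
python3 - <<'E'
from h import *
s=capture("side");crop(s,260,220,440,400,4,"s1.png")
E
```

```text
(no output)
```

View pics/s1.png

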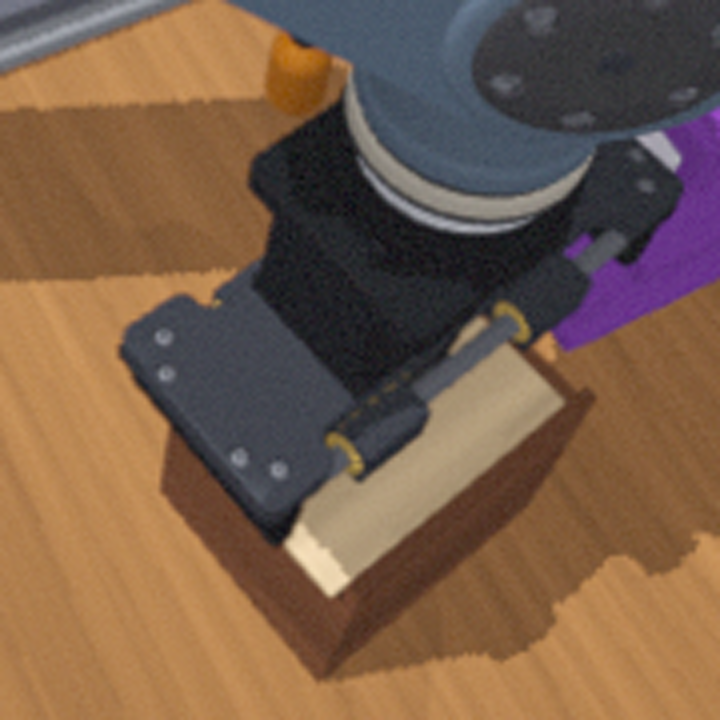

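The gripper straddles the tab (hidden behind the hand near (400,370)), no contact forces. Closing.

Request:
send_rows:
  moves: [0,0,0,0,0,0,-1,0,0,0,0,0,0,-1,0,0,0,0,0,0,-1,0,0,0,0,0,0,-1,0,0,0,0,0,0,-1,0,0,0,0,0,0,-1]

```text
time_s: 3.25
position: [0.6009, -0.1764, 0.1163]
tcp_rot: [[-0.189, 0.982, 0.002], [0.982, 0.189, -0.0], [-0.001, 0.002, -1.0]]
force: [0.8, 0.1, 3.4]
opening: 0.133
```

Request:
send_rows:
  moves: [0,0,0,-1.1,-0.21,0,-1,0,0,0,-1.1,-0.21,0,-1,0,0,0,-1.1,-0.21,0,-1,0,0,0,-1.1,-0.21,0,-1,0,0,0,-1.1,-0.21,0,-1,0,0,0,-1.1,-0.21,0,-1,0,0,0,-1.1,-0.21,0,-1,0,0,0,-1.1,-0.21,0,-1,0,0,0,0,0,0,-1]

```text
time_s: 4.15
position: [0.512, -0.1937, 0.1163]
tcp_rot: [[-0.187, 0.982, 0.003], [0.982, 0.187, -0.001], [-0.001, 0.003, -1.0]]
force: [3.4, 0.7, 4.2]
opening: 0.133
```

Request:
send_rows:
  moves: [0,0,0,-0.2,-0.04,0,-1,0,0,0,-0.1,-0.02,0,-1]

```text
time_s: 4.35
position: [0.5119, -0.1938, 0.1163]
tcp_rot: [[-0.187, 0.982, 0.007], [0.982, 0.187, -0.0], [-0.002, 0.007, -1.0]]
force: [10.5, 5.1, 2.1]
opening: 0.138
```

Request:
send_rows:
  moves: [0,0,0,0.2,0.04,0,0,0,0,0,0,0,0,0,0,0,0,0,0,0,0,0,0,0,0,0,0,0,0,0,0,0,3,0,0,0,0,0,0,4,0,0,0,0,0,0,4,0,0,0,0,0,4.5,2,0,0,0,0,0,4.5,0,0,0,0,0,0,4.5,0,0,0,0,0,0,4.5,0,0,0,0,0,0,4.5,0,0,0,0,0,0,4.5,0,0,0]

```text
time_s: 5.65
position: [0.7821, -0.0634, 0.115]
tcp_rot: [[-0.189, 0.982, -0.002], [0.982, 0.189, -0.0], [0.0, -0.002, -1.0]]
force: [-0.2, -1.7, -0.3]
opening: 0.499
```

```bash
python3 - <<'E'
from h import *
import pickle
s=capture("side");t=capture("top")
pickle.dump((s,t),open("c1.pkl","wb"))
save(s,"s2f.png")
crop(s,290,260,415,390,6,"s2.png");crop(t,345,145,425,250,7,"t2.png")
E
```

```text
(no output)
```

View pics/s2.png

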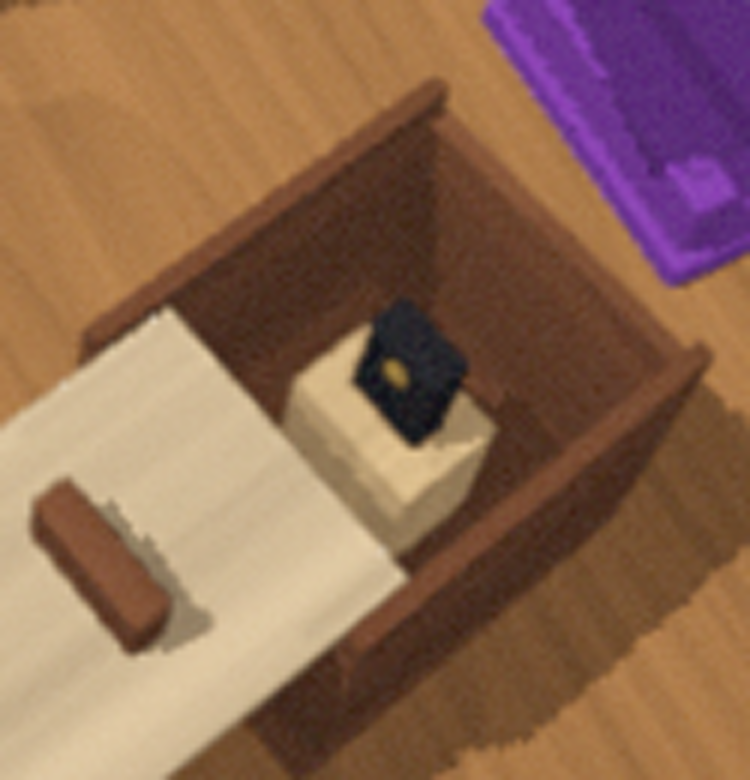

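View pics/t2.png

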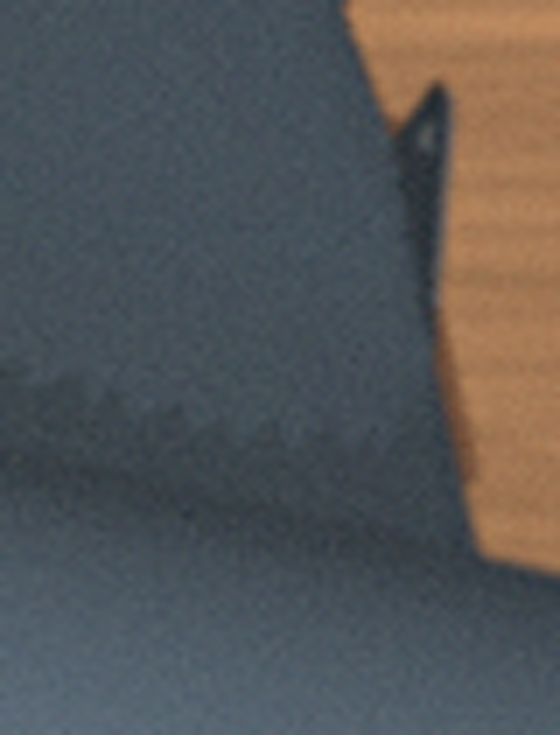

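I misaligned that row list by one column: the arm went sideways at z=0.115 instead of up. I'll check whether anything was touched.

View pics/s2f.png

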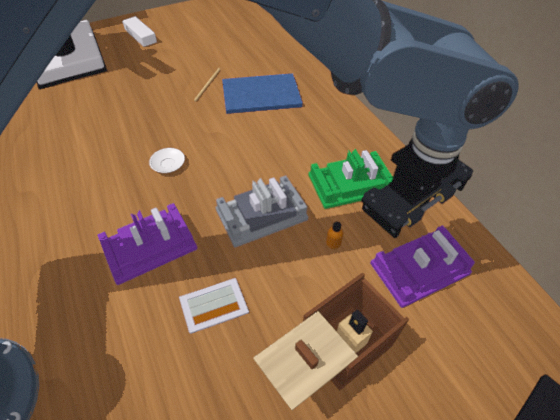

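```bash
python3 - <<'E'
from h import *
import pickle
s,t=pickle.load(open("c0.pkl","rb"))
print("bottle base",atz(s,(334,247),0), "purple far",atz(t,(347,113),0.04),"frame",atz(t,(307,270),0))
s1,t1=pickle.load(open("c1.pkl","rb"))
def px(U,V,u0,v0,k): return (U/k-.5+.5/k+u0, V/k-.5+.5/k+v0)
S=lambda U,V:px(U,V,290,260,6)
print("grip top",[atz(s1,S(*p),.101) for p in [(403,300),(467,367),(435,400),(362,338)]])
print("tab",[atz(s1,S(*p),.132) for p in [(68,480),(172,602),(135,640),(33,512)]])
E
```

```text
bottle base [6.94939031e-01 1.03988930e-02 1.11022302e-16] purple far [ 0.82007754 -0.10648675  0.04      ] frame [ 0.42914535 -0.00600733  0.        ]
grip top [array([ 0.62019737, -0.16100552,  0.101     ]), array([ 0.62489927, -0.184385  ,  0.101     ]), array([ 0.61249293, -0.18830916,  0.101     ]), array([ 0.60478062, -0.16535216,  0.101     ])]
tab [array([ 0.51098781, -0.17553291,  0.132     ]), array([ 0.5186788 , -0.21202033,  0.132     ]), array([ 0.5067872 , -0.21598808,  0.132     ]), array([ 0.49993113, -0.17885948,  0.132     ])]
```

Nothing else moved: bottle (334,237), frame (213,305), dish (167,161) as before; the cover is fully open, with the black grip at side (357,322). Now up and over the feeler.

Request:
send_rows:
  moves: [0,0,0,0,0,3.5,-0.1,0,0,0,0,0,3.5,-0.1,0,0,0,0,0,3.5,-0.1,0,0,0,-3.2,-2.2,0,-0.1,0,0,0,-3.2,-2.2,0,-0.1,0,0,0,-3.2,-2.2,0,-0.1,0,0,0,-3.2,-2.2,0,-0.1,0,0,0,-3.5,-2.2,0,-0.1,0,0,0,0,0,0,-0.1,0,0,0,0,0,0,-0.1]

```text
time_s: 6.75
position: [0.6167, -0.1738, 0.2205]
tcp_rot: [[-0.187, 0.982, -0.001], [0.982, 0.187, 0.001], [0.001, -0.001, -1.0]]
force: [0.5, -0.3, 0.4]
opening: 0.45
```

```bash
python3 - <<'E'
from h import *
r=read_state();print(r['position'],r['force'],r['opening'])
s=capture("side");save(s,"s3.png")
E
```

```text
[ 0.61665616 -0.17383531  0.22054177] [ 0.45146929 -0.32141694  0.42972785] 0.4504240125420559
```

View pics/s3.png

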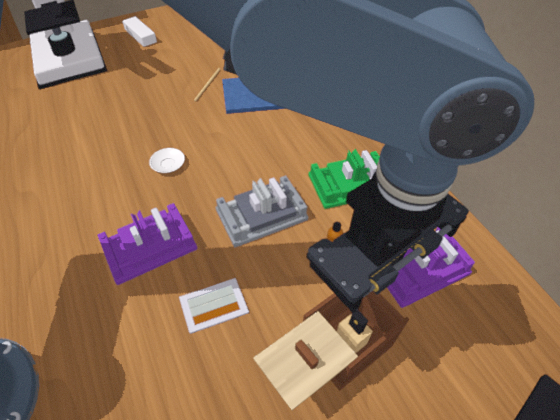

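Request:
send_rows:
  moves: [0,0,0,0.2,0,-3.5,-0.1,0,0,0,0,0,-3.5,-0.1,0,0,0,0,0,-3,-0.1,0,0,0,0,0,-2,-0.1,0,0,0,0,0,-2,-0.1,0,0,0,0,0,-1.2,-0.1,0,0,0,0,0,0,-0.1]

```text
time_s: 7.5
position: [0.6196, -0.172, 0.0664]
tcp_rot: [[-0.19, 0.982, -0.003], [0.982, 0.19, 0.002], [0.002, -0.003, -1.0]]
force: [0.1, 0.2, -0.1]
opening: 0.447
```

```bash
python3 - <<'E'
from h import *
s=capture("side");crop(s,260,220,440,400,4,"s4.png")
print(read_state()['force'])
E
```

```text
[ 1.10229271 -0.27607472  0.4712932 ]
```

View pics/s4.png

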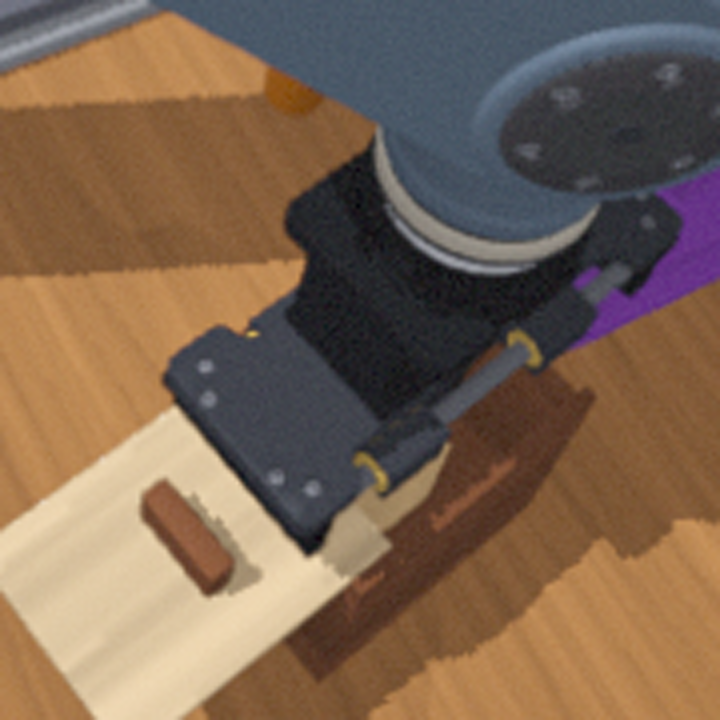

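The hand is over the rest, clear of the tab (crop (185,535)); no contact. Close on the grip.

Request:
send_rows:
  moves: [0,0,0,0,0,0,-1,0,0,0,0,0,0,-1,0,0,0,0,0,0,-1,0,0,0,0,0,0,-1,0,0,0,0,0,0,-1,0,0,0,0,0,0,-1,0,0,0,0,0,0,-1]

```text
time_s: 8.25
position: [0.6206, -0.1736, 0.0693]
tcp_rot: [[-0.189, 0.982, 0.001], [0.982, 0.189, -0.0], [-0.001, 0.001, -1.0]]
force: [-0.9, 0.4, 5.3]
opening: 0.159
```

Request:
send_rows:
  moves: [0,0,0,0,0,1,-1,0,0,0,0,0,2,-1,0,0,0,0,0,2,-1,0,0,0,0,0,2,-1,0,0,0,0,0,2.5,-1,0,0,0,0,0,3,-1,0,0,0,0,0,3,-1,0,0,0,0,0,0,-1]

```text
time_s: 9.05
position: [0.6229, -0.1745, 0.2286]
tcp_rot: [[-0.189, 0.982, 0.009], [0.982, 0.189, -0.004], [-0.006, 0.008, -1.0]]
force: [0.6, -0.6, -0.6]
opening: 0.157
```

```bash
python3 - <<'E'
from h import *
s=capture("side");crop(s,260,220,440,400,4,"s5.png")
t=capture("top");save(t,"t5.png")
E
```

```text
(no output)
```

View pics/s5.png

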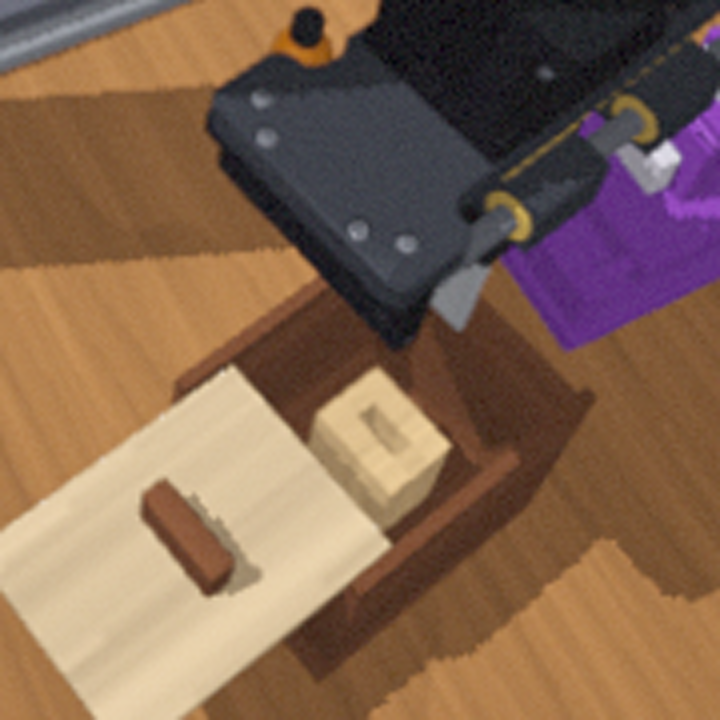

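View pics/t5.png

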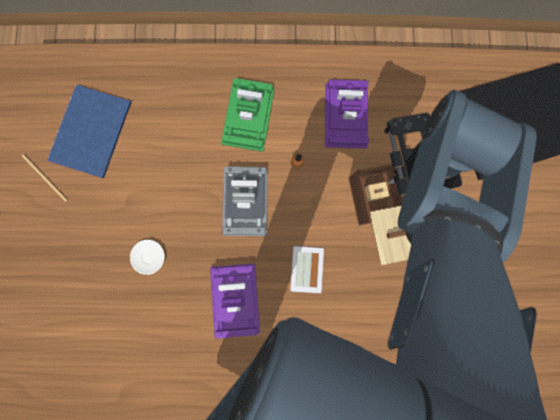

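The feeler is held with the blade out at crop (460,300), the slot empty at (385,430); lifted clear. Now over to the grey clamp at about (0.599, 0.149), yaw about -1°.

Request:
send_rows:
  moves: [0,0,-1.5,-0.3,4.05,0,-1,0,0,-1.5,-0.3,4.05,0,-1,0,0,-1.5,-0.3,4.05,0,-1,0,0,-1.5,-0.3,4.05,0,-1,0,0,-1.5,-0.3,4.05,0,-1,0,0,-1.5,-0.3,4.05,0,-1,0,0,-1.5,-0.3,4.05,0,-1,0,0,-1.4,-0.3,4.05,0,-1,0,0,0,0,0,-2,-1,0,0,0,0,0,-2,-1,0,0,0,0,0,0,-1]

```text
time_s: 10.25
position: [0.5923, 0.1509, 0.1788]
tcp_rot: [[0.017, 1.0, -0.011], [1.0, -0.017, -0.001], [-0.001, -0.011, -1.0]]
force: [-0.9, 0.2, -1.1]
opening: 0.158
```

```bash
python3 - <<'E'
from h import *
import pickle
s=capture("side");crop(s,200,130,330,250,6,"s6.png")
t=capture("top");crop(t,190,140,300,260,6,"t6.png")
pickle.dump((s,t),open("c2.pkl","wb"))
r=read_state();print(r['position'],r['force'],np.round(r['tcp_rot'],3))
E
```

```text
[0.59512607 0.15047838 0.18202092] [-0.23278529  0.27530932 -0.00539723] [[ 0.018  1.    -0.004]
 [ 1.    -0.018 -0.   ]
 [-0.    -0.004 -1.   ]]
```

View pics/s6.png

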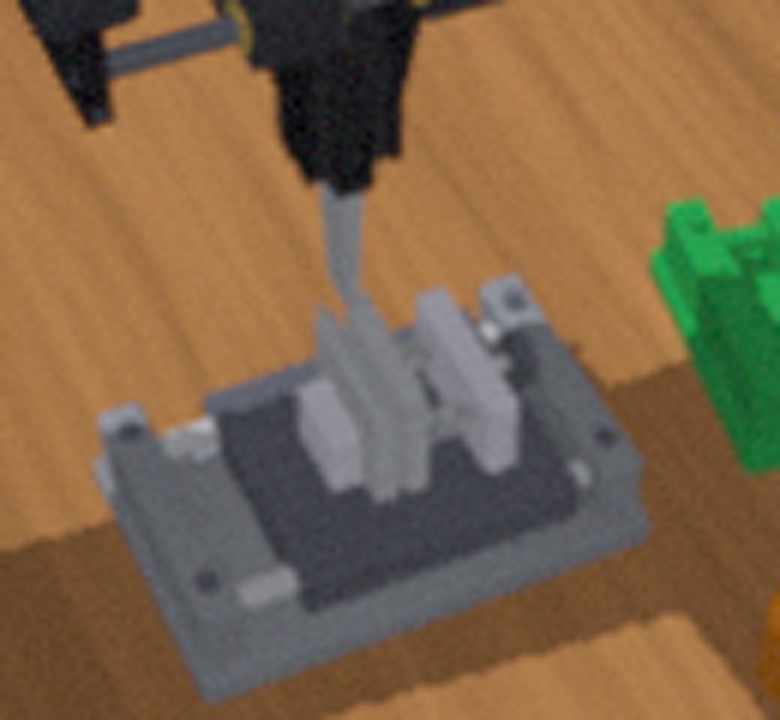

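View pics/t6.png

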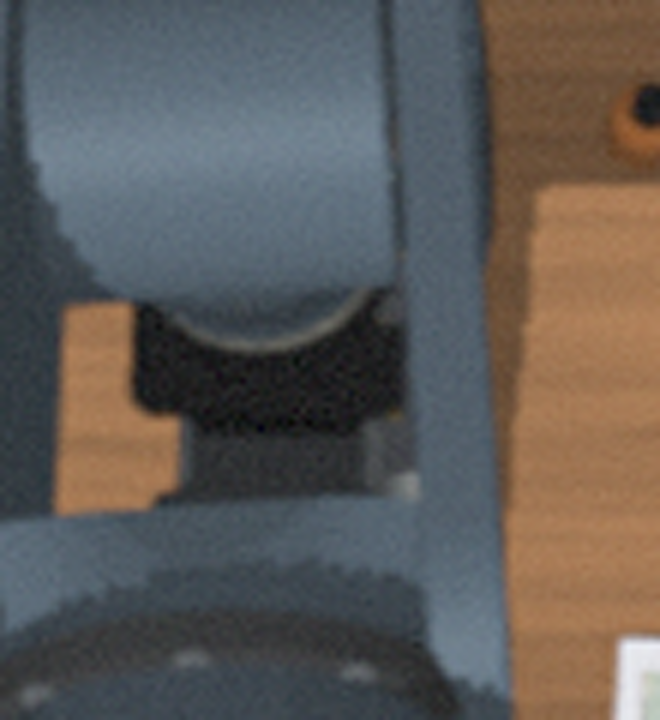

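```bash
python3 - <<'E'
from h import *
import pickle
s,t=pickle.load(open("c2.pkl","rb"))
crop(s,240,150,290,215,12,"s6z.png")
def m(p): 
    q=proj(s,[p])[0]; return q,((q-[240,150]+.5)*12-.5)
print(m([.595,.1505,.12]),m([.595,.1405,.12]),m([.595,.1605,.12]),m([.595,.1405,.17]))
print(m([.599,.149,.08]),m([.599,.124,.087]),m([.599,.174,.087]))
E
```

```text
(array([259.35788151, 176.33313322]), array([237.79457818, 321.49759866])) (array([261.52382588, 179.73939229]), array([263.7859106 , 362.37270744])) (array([257.22341153, 172.97647518]), array([212.18093839, 281.21770221])) (array([261.01531115, 160.8711436 ]), array([257.68373384, 135.95372315]))
(array([261.93934343, 190.05836014]), array([268.77212121, 486.20032169])) (array([267.22363717, 196.24821586]), array([332.18364607, 560.47859037])) (array([256.71326604, 179.45981584]), array([206.0591925 , 359.01779008]))
```

View pics/s6z.png

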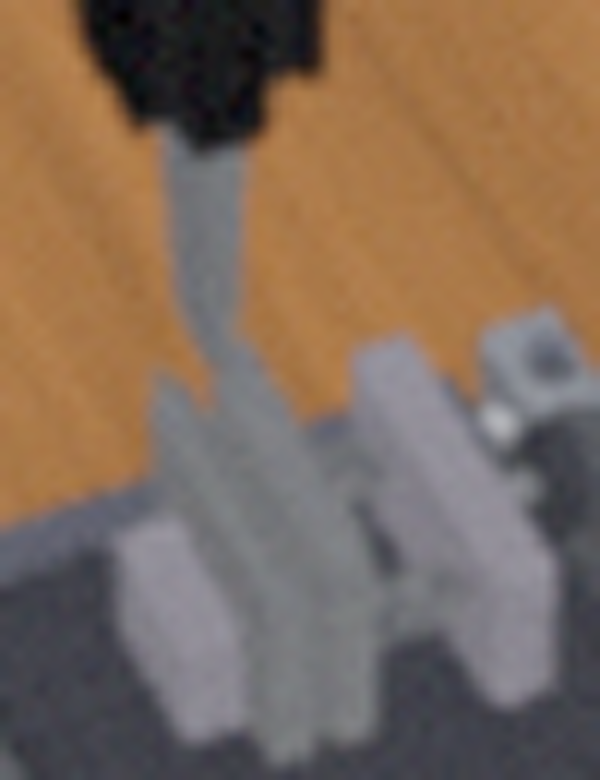

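```bash
python3 - <<'E'
from h import *
import pickle
s,t=pickle.load(open("c2.pkl","rb"))
def m(p): 
    q=proj(s,[p])[0]; return np.round((q-[240,150]+.5)*12-.5)
for (x,y) in [(.595,.1505),(.592,.1505),(.590,.1505),(.592,.1475),(.590,.1535)]:
  print(x,y,"R",m([x+.00375,y-.01,.175]),m([x+.001,y-.01,.12]),"L",m([x-.00375,y+.01,.175]),m([x-.001,y+.01,.12]))
a=(np.array([228,368])+.5)/12-.5+[240,150]
print(atz(s,a,.12), atz(s,(np.array([300,590])+.5)/12-.5+[240,150],.08))
for z in(.08,.087):
  for P in [(160,380),(265,570),(235,345),(365,560)]:
    print(z,P,atz(s,(np.array(P)+.5)/12-.5+[240,150],z))
E
```

```text
0.595 0.1505 R [280. 105.] [269. 360.] L [180.  38.] [207. 283.]
0.592 0.1505 R [262. 111.] [252. 366.] L [162.  43.] [190. 289.]
0.59 0.1505 R [250. 115.] [241. 370.] L [151.  47.] [178. 293.]
0.592 0.1475 R [270. 123.] [260. 379.] L [170.  55.] [197. 301.]
0.59 0.1535 R [241. 102.] [233. 358.] L [143.  35.] [171. 281.]
[0.58934029 0.14184108 0.12      ] [0.59404954 0.12601356 0.08      ]
0.08 (160, 380) [0.59246519 0.17903044 0.08      ]
0.08 (265, 570) [0.59068727 0.13243852 0.08      ]
0.08 (235, 345) [0.60736949 0.18099049 0.08      ]
0.08 (365, 560) [0.60647249 0.12730573 0.08      ]
0.087 (160, 380) [0.59002175 0.17292181 0.087     ]
0.087 (265, 570) [0.58826404 0.12685944 0.087     ]
0.087 (235, 345) [0.60475666 0.17485959 0.087     ]
0.087 (365, 560) [0.60386985 0.12178498 0.087     ]
```

Request:
send_rows:
  moves: [0,0,0,0.45,-0.1,0,-1,0,0,0,0,0,0,-1,0,0,0,0,0,0,-1]

```text
time_s: 10.65
position: [0.6015, 0.1493, 0.1844]
tcp_rot: [[0.018, 1.0, 0.002], [1.0, -0.018, 0.0], [0.0, 0.002, -1.0]]
force: [0.1, 0.3, -0.5]
opening: 0.159
```

```bash
python3 - <<'E'
from h import *
print(np.round(read_state()['position'],4))
s=capture("side");crop(s,240,150,290,215,12,"s7z.png")
for i in range(2):
  r=read_state();print(np.round(r['position'],4),np.round(r['force'],2));capture("top")
def m(p): 
    q=proj(s,[p])[0]; return np.round((q-[240,150]+.5)*12-.5)
for x,y,z in [(.597,.149,.122),(.5955,.149,.122),(.595,.151,.122)]:
  print(x,y,"R",m([x+.001,y-.01,z]),"L",m([x-.001,y+.01,z]))
E
```

```text
[0.6015 0.1493 0.1844]
[0.6012 0.1494 0.1843] [ 0.94 -0.11 -1.1 ]
[0.601  0.1495 0.1841] [-0.85  0.13  0.03]
0.597 0.149 R [285. 354.] L [221. 277.]
0.5955 0.149 R [276. 357.] L [213. 280.]
0.595 0.151 R [268. 350.] L [205. 272.]
```

View pics/s7z.png

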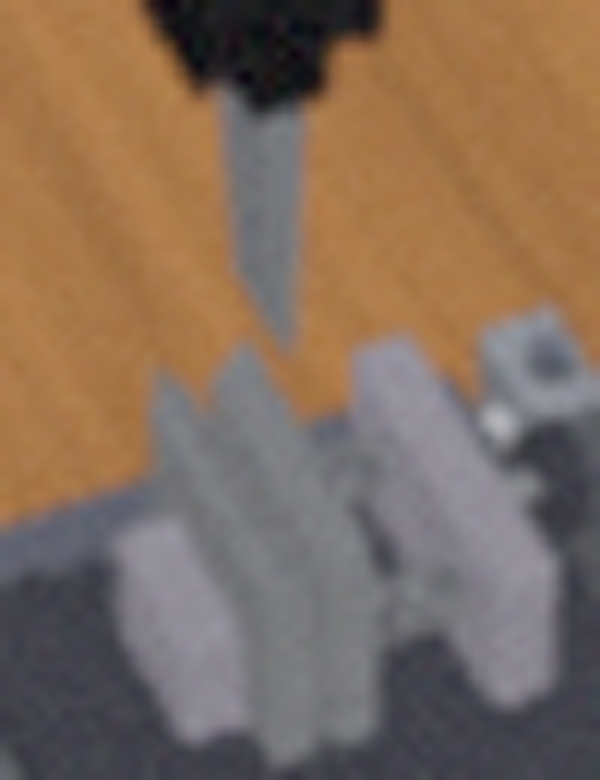

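Blade tip now at crop R (292,352), L (238,275): about 2 mm too far +x versus the gap. Correct and descend to the edge.

Request:
send_rows:
  moves: [0,0,0,-0.2,0,-1,-1,0,0,0,0,0,-1,-1,0,0,0,0,0,-0.8,-1,0,0,0,0,0,-0.6,-1,0,0,0,0,0,-0.5,-1,0,0,0,0,0,0,-1,0,0,0,0,0,0,-1]

```text
time_s: 11.5
position: [0.5989, 0.1497, 0.1445]
tcp_rot: [[0.018, 1.0, 0.0], [1.0, -0.018, 0.0], [0.0, 0.0, -1.0]]
force: [0.3, 0.9, -0.3]
opening: 0.16
```

```bash
python3 - <<'E'
from h import *
s=capture("side");crop(s,235,140,295,215,10,"s8z.png")
for i in range(4):
  r=read_state();print(np.round(r['position'],4),np.round(r['force'],2),np.round(r['moment'],2));capture("top")
E
```

```text
[0.5989 0.1497 0.1447] [-0.05  0.44 -0.53] [-0.11  0.03  0.02]
[0.5989 0.1497 0.1448] [-0.16  0.09 -0.53] [-0.06  0.03 -0.02]
[0.5989 0.1497 0.1448] [-1.21 -0.36 -0.9 ] [-0.11  0.05  0.01]
[0.5989 0.1497 0.1448] [-0.96 -0.17 -0.85] [-0.07  0.03 -0.01]
```

View pics/s8z.png

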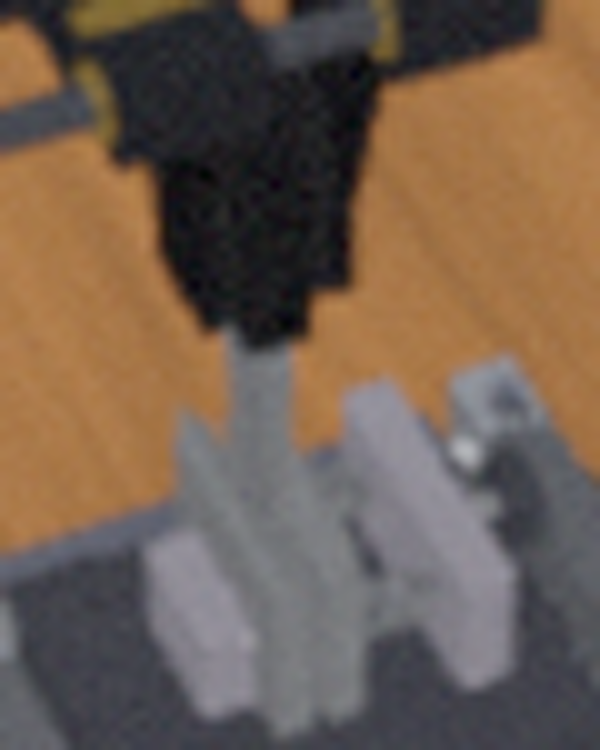

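The blade enters the mouth between the lips at crop (265,430), no side force. Continue slowly.

Request:
send_rows:
  moves: [0,0,0,0,0,-0.4,-1,0,0,0,0,0,-0.4,-1,0,0,0,0,0,-0.4,-1,0,0,0,0,0,0,-1,0,0,0,0,0,0,-1]

```text
time_s: 12.25
position: [0.5986, 0.1496, 0.1322]
tcp_rot: [[0.018, 1.0, -0.0], [1.0, -0.018, -0.0], [-0.0, -0.0, -1.0]]
force: [-0.1, -0.7, -1.8]
opening: 0.159
```

Request:
send_rows:
  moves: [0,0,0,0,0,-0.3,-1,0,0,0,0,0,-0.3,-1,0,0,0,0,0,0,-1,0,0,0,0,0,0,-1]

```text
time_s: 12.65
position: [0.599, 0.1497, 0.1268]
tcp_rot: [[0.018, 1.0, 0.001], [1.0, -0.018, 0.0], [0.0, 0.001, -1.0]]
force: [-0.2, 0.2, 2.7]
opening: 0.156
```

```bash
python3 - <<'E'
from h import *
for i in range(6):
  capture("top");r=read_state();print(np.round(r['position'],4),np.round(r['force'],2))
E
```

```text
[0.599  0.1497 0.1269] [0.36 0.1  2.15]
[0.599  0.1497 0.1269] [-0.05 -0.31  2.52]
[0.5989 0.1497 0.1269] [0.71 0.61 2.58]
[0.599  0.1497 0.1269] [-0.56  1.11  3.35]
[0.599  0.1497 0.1268] [ 0.91 -0.07  4.05]
[0.599  0.1497 0.1268] [ 0.48 -0.75  3.17]
```

Request:
send_rows:
  moves: [0,0,0,0,0,-0.2,-1,0,0,0,0,0,0,-1]

```text
time_s: 13.15
position: [0.5992, 0.1497, 0.125]
tcp_rot: [[0.018, 1.0, 0.001], [1.0, -0.018, 0.0], [0.0, 0.001, -1.0]]
force: [0.4, 1.1, 5.3]
opening: 0.162
```

```bash
python3 - <<'E'
from h import *
for i in range(6):
  capture("top");r=read_state();print(np.round(r['position'],4),np.round(r['force'],2))
s=capture("side");crop(s,235,140,295,215,10,"s9z.png")
E
```

```text
[0.5992 0.1497 0.125 ] [-0.43  0.7   4.73]
[0.5992 0.1497 0.125 ] [ 0.82 -1.1   5.61]
[0.5992 0.1497 0.125 ] [0.15 0.37 4.9 ]
[0.5991 0.1497 0.125 ] [-0.14 -0.07  5.07]
[0.5991 0.1497 0.125 ] [0.61 0.76 5.28]
[0.5992 0.1497 0.125 ] [0.83 0.24 4.94]
```

View pics/s9z.png

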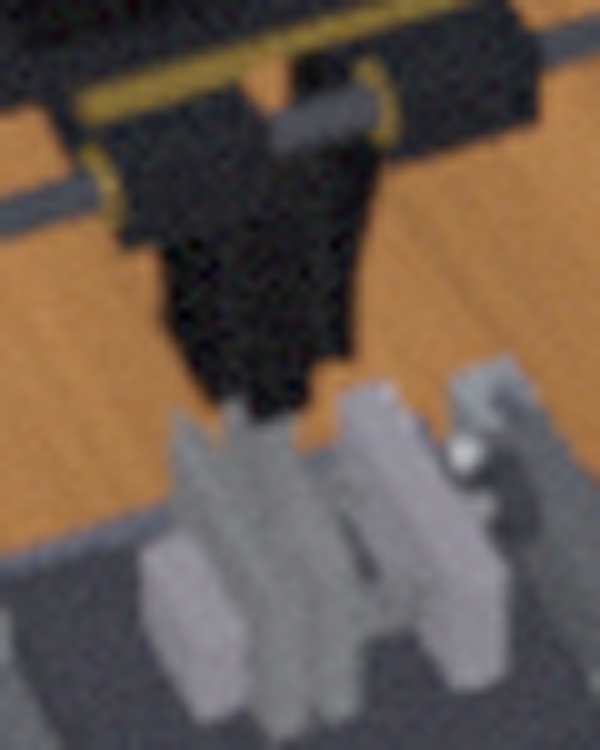

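Request:
send_rows:
  moves: [0,0,0,0,0,-0.2,-1,0,0,0,0,0,0,-1]

```text
time_s: 13.7
position: [0.5993, 0.1497, 0.1231]
tcp_rot: [[0.018, 1.0, 0.001], [1.0, -0.018, 0.0], [0.0, 0.001, -1.0]]
force: [0.7, -0.4, 4.9]
opening: 0.158
```

```bash
cat > f.py <<'E'
from h import *
F=[];P=[]
for i in range(8):
  capture("top");r=read_state();F.append(r['force']);P.append(r['position'])
print(np.round(np.mean(P,0),4),np.round(np.mean(F,0),2),r['opening'],r['time_s'])
E
python3 f.py
```

```text
[0.5992 0.1497 0.123 ] [-0.12  0.01  5.25] 0.15514462017982358 14.1
```

Request:
send_rows:
  moves: [0,0,0,0,0,-0.2,-1,0,0,0,0,0,0,-1]

```text
time_s: 14.3
position: [0.5994, 0.1497, 0.1212]
tcp_rot: [[0.018, 1.0, 0.002], [1.0, -0.018, 0.0], [0.0, 0.002, -1.0]]
force: [0.1, -0.1, 5.4]
opening: 0.157
```

```bash
python3 f.py
```

```text
[0.5993 0.1497 0.1212] [0.12 0.1  5.7 ] 0.15591631800026384 14.7
```

Request:
send_rows:
  moves: [0,0,0,0,0,-0.2,-1,0,0,0,0,0,-0.1,-1,0,0,0,0,0,0,-1,0,0,0,0,0,0,-1]

```text
time_s: 15.1
position: [0.5996, 0.1497, 0.1185]
tcp_rot: [[0.018, 1.0, 0.002], [1.0, -0.018, 0.0], [0.0, 0.002, -1.0]]
force: [0.2, 0.4, 7.4]
opening: 0.164
```

```bash
python3 f.py; python3 - <<'E'
from h import *
s=capture("side");save(s,"s10.png");crop(s,230,130,300,215,9,"s10z.png");print(np.round(read_state()['tcp_rot'],3))
E
```

```text
[0.5996 0.1497 0.1184] [0.27 0.16 6.74] 0.15636138626561188 15.5
[[ 0.018  1.     0.002]
 [ 1.    -0.018  0.   ]
 [ 0.     0.002 -1.   ]]
```

View pics/s10z.png

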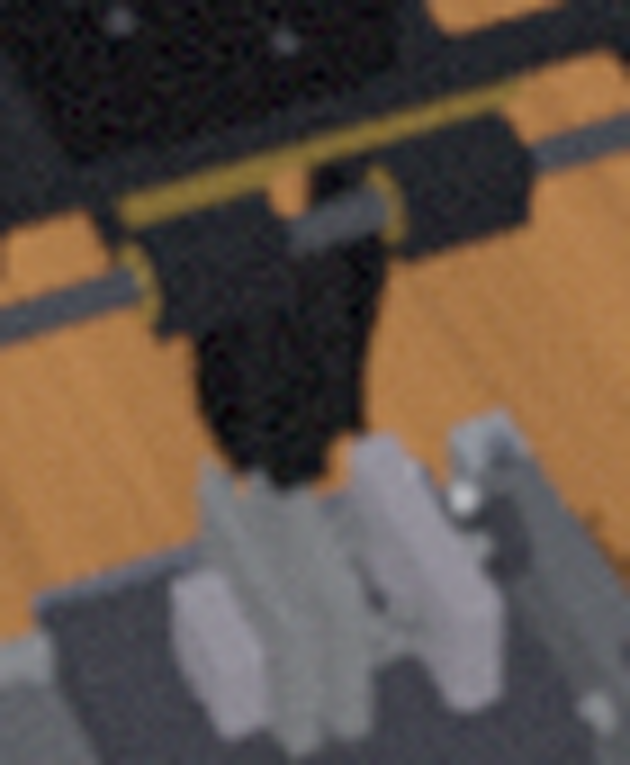

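View pics/s10.png

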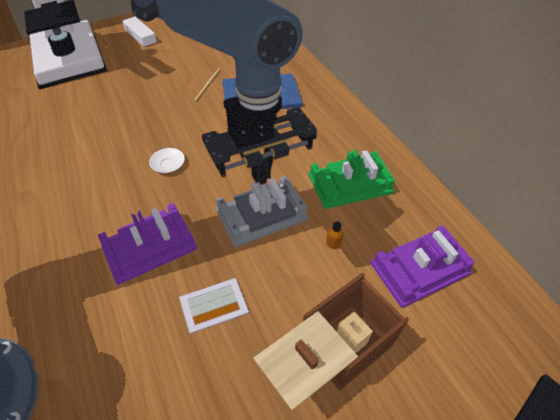

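The blade sits between the plates, upright and held. Its tip is about 24 mm below the edge, and the push is about 7.4 N against 5–6 N at the knee, so the sprung plate is roughly 0.7 mm back. The cover is open, and the frame, bottle and dish are where they started. Handing in.

```bash
python3 -c "
from rig import *
print(hand_in())"
```

```text
the job is handed in; nothing more can be done
None
```

The job is handed in, with the blade held snugly between the grey clamp's plates. The hand-in gives no verdict, so these are my own last checks.

- **Cover:** I gripped the tab and slid it about 91 mm to its stop. The side picture still shows it open.
- **Blade:** I gripped it at an opening of about 14 mm, which matches the grip's width, and lifted it clear. I lined it up at about -1° and lowered it into the gap.
- **Depth and push:** The tip is about 24 mm below gap_edge, worked out from the tool height. The push settled at about 7.4 N; it had levelled off at about 5.7 N some 6.5 mm higher. That puts the sprung plate roughly 0.7 mm back (limit 1.8 mm). I did not measure the plate directly.
- **Alignment:** The tool points straight down to within 0.002 rad, with no noticeable side force.
- **Bystanders:** The frame, bottle and dish are where they started.

**What went wrong or disagreed:**
- After I let go of the tab, I wrote one row list with its columns misaligned. The hand moved sideways at z = 0.115 instead of rising. The pictures showed nothing else moved and I felt no contact.
- The two cameras disagreed by about 3–4 mm in x. I corrected for this using the known position of the gripped tab.

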